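# Clip the bench stone into its holder

### The job

Set up for honing: lay the big bench stone flat in the stone holder and press it down until both spring clips snap over its bevelled ends and it sits fully home. Put it in, don't drop it - a stone chips easily - and leave the other things on the table where they are.

Things in the scene. Friction and masses are not known exactly. Their poses are not given: they have to be found in the camera images.
- stone: The bench stone (whetstone): a loose two-layer block, dark grey below, tan above, lying flat, 0.36 to 0.56 kg. 150 mm long (x), 50 wide (y), 30 thick (z), ends bevelled (see stone_center). Origin: centre of its underside. The same either way round. Not the small wedge-shaped slip stone.
- stone_center (a point): Centre of the bench stone, 15 mm above its origin. The end bevels are alike above and below: top and bottom faces are 136 mm long; from each, the bevel runs 7 mm outward over 11 mm of height; the middle 8 mm of the thickness is the full 150 mm long.
- holder: The stone holder, grey metal, screwed to the table. Origin: centre of its underside; x along its length, z up. Sole plate 200 x 52 x 4 mm, on it a bed 156 x 52 mm with two black nylon strips that carry the stone. At each end a spring-steel leaf stands up as a clip. Tabs near the corners guide the stone's sides; between them the sides are open for fingers. The stone goes in straight down.
- holder_seat (a point): Centre of the stone's seat on the holder, on its axis, 20 mm above the table, axes as the holder's. The stone's underside centre belongs here, its length along x. Four side tabs, 47 to 65 mm from the middle along x, stand 10 mm above the seat; inner faces 27.5 mm either side of the axis, flaring outward in their top 5 mm.
- clip_a_nose (a point): Nose of the clip at the holder's +x end, the inward bend (radius 2 mm, this point is its centre) of a 26 mm wide steel leaf, 44 mm above the table; at rest 72 mm from the holder's middle. Above it a lip flares out to 78 mm from the middle, 50 mm above the table. The stone's lower bevel pushes the nose out to 77 mm; then it springs in over the upper bevel, to 74 mm.
- clip_b_nose (a point): Nose of the like clip at the holder's -x end. Pushing the stone down past both clips takes 10 to 20 N beyond its weight; the clips' tops end level with the top of the seated stone. The clips help to centre the stone if it is let go.
- clip_a (a joint): Spring clip at the holder's +x end: angle it is bent outward, rad. 0 at rest with no stone; 0.03 to 0.12 with the stone snapped home (about 0.08 if well centred); about 0.17 to 0.2 while the stone's full length passes the nose.
- clip_b (a joint): Spring clip at the holder's -x end, the same.
- slip: Bystander: small grey wedge-shaped slip stone, 100 x 44 x 13 mm, lying flat. Origin: centre of its underside.
- chisel: Bystander: bench chisel with a turned wooden handle, 240 mm long, 27 mm high, lying on the table. Origin: on the table below the joint of handle and blade; blade to +x.
- bowl: Bystander: turned wooden bowl, 144 mm across, 50 mm high. Origin: centre of its underside.
- tin: Bystander: flat round tin of polishing paste, 80 mm across, 30 mm high. Origin: centre of its underside.

How it is judged:
At the end, for the whole second after the job is handed in: The bench stone lies still in the holder: centre 11 to 18 mm above the seat (15 when home), within 3.5 mm along and 5 mm across, turned under 0.1 rad, flat within 0.04 rad, and both clips sprung back over its ends (each nose under 76.5 mm from the stone's centre, seen from above) (z of stone_center in the frame of holder_seat between 0.011 and 0.018 m and x of stone_center in the frame of holder_seat between -0.0035 and 0.0035 m and y of stone_center in the frame of holder_seat between -0.005 and 0.005 m and angle between the x axis of stone and the x axis of holder, either way round below 0.1 rad and angle between the z axis of stone and the z axis of holder, either way round below 0.04 rad and horizontal distance between each of clip_a_nose, clip_b_nose and stone_center below 0.0765 m and linear speed of stone below 0.01 m/s); the robot touches nothing.
It fails at once if the stone is dropped: it falls faster than 0.35 m/s out of the fingers, with its centre still more than 52 mm above the table (linear speed of stone above 0.35 m/s and contact force between the fingers and stone below 0.2 N and height (world z) of stone_center above 0.052 m).
It fails at once if the slip stone is moved more than 30 mm (distance of slip from where it was at the start of the episode above 0.03 m).
It fails at once if the chisel is moved more than 30 mm (distance of chisel from where it was at the start of the episode above 0.03 m).
It fails at once if the bowl is moved more than 30 mm (distance of bowl from where it was at the start of the episode above 0.03 m).
It fails at once if the tin is moved more than 30 mm (distance of tin from where it was at the start of the episode above 0.03 m).
It also fails if it takes over 45 s, if anything falls off the work surface, if the arm or the gripper's body presses on something with over 40 N, if the wrist force passes 120 N, or if a joint passes its speed limit or range.

### The arm

A 6-joint arm with a two-finger parallel gripper is mounted at the origin on the work surface. World frame = base frame: x ahead of the robot, y to its left, z up, the work surface at z = 0. Lengths are in m, angles in rad, forces in N, time in s.
With the tool pointing down it reaches from about 0.35 to 0.775 m from the base axis. Payload 7.3 kg.
Tool frame: the origin (TCP) lies at the centre of the arm's flange, where the gripper is bolted on; the fingertips stand 178 mm ahead of it and the grasp point (between the pads) lies 159 mm ahead of it; z points along the fingers, y is the line along which they close (so a half turn about z gives the same grasp; the last joint's range is limited). The gripper opens to 92 mm and grips with 3 to 60 N. Pads are 19 mm wide; open, the fingers measure 130 mm over their backs; the gripper's body (75 mm by 190 mm) begins 47 mm behind the grasp point.
Start: joints at [-1.462, 0.342, 1.524, -0, 1.275, -0.146], TCP at [0.132, -0.508, 0.405] pointing down, gripper open.
Joint ranges: [-2.53, 2.53], [-0.77, 2.02], [0.04, 2.7], [-1, 4.14], [0.28, 2.66], [-3.11, 3.11]. Speed limits (rad/s): [2.57, 2.57, 3.14, 3.14, 3.14, 3.14].

### API

Orientations are given as [roll, pitch, yaw] about the fixed x, y, z axes, in that order (R = Rz(yaw) Ry(pitch) Rx(roll)).
In Python, from cell import robot, camrig, order, telemetry gives the robot as it stands (robot), with the cameras (camrig), the job (order) and the readings (telemetry).
- The arm moves only by the tool run_rows, called after "Emit:" as name(argument=value, ...), one argument or row to a line, values as JSON. Schema: {"type":"object","properties":{"ticks":{"type":"array","items":{"type":"array","items":{"type":"array","items":{"type":"number"},"minItems":6,"maxItems":6},"minItems":1,"maxItems":8},"minItems":1,"maxItems":1},"jaw":{"type":"number"},"squeeze":{"type":"number"},"only":{"type":"string"},"quiet":{"type":"boolean"},"lines":{"type":"string"}},"required":["ticks"],"additionalProperties":false}. ticks is a list that holds a single list of rows (three levels of brackets), with 1 to 8 rows, each of 6 numbers: dx, dy, dz in m, then a rotation vector rx, ry, rz in rad; each row shifts and turns the commanded pose from where the row before left it, along the tool's axes as they then stand; what a row does not reach is not made up. A row lasts 1/12 s, in which the tool goes at most 0.0417 m and 0.125 rad, less where a joint would pass 70% of its speed; a pose out of reach is approached as far as the arm can. jaw is the finger opening in m, set as the call begins (left out keeps the last). The fingers move at their own pace and stop on an object; squeeze is the grip in N (left out, the last holds). Time passes only in rows, so rows that do not move let the fingers close. The tool returns the time, the measured TCP pose, the force, the opening and the grip force at its end. only (a regular expression) keeps the lines of the reply that match it, lines (a string "A,B") keeps lines A to B, and quiet returns only ok. Input that does not fit is refused with a message, and nothing moves.
- telemetry.observe(): the state, without advancing time (a new reading comes with each control period).
- camrig.read_camera(name): name is "scene" or "side" or "wrist"; returns a dict with "image" (400x640x3 uint8, red, green, blue), "fx", "fy", "cx", "cy" (pixels), "pose" (4x4, takes a point from camera to world coordinates). Camera axes: x right, y down, z forward; pixel columns grow to the right and rows downward; lengths in m; the calibration is good to about 2 mm. A picture is of the moment at which its call begins. There is no depth.
- order.hand_in(): hands the job in; it is judged then, once.
The state is a dict: "time": time; "qpos": joint angles; "qvel": joint speeds; "joint_efforts": joint torques, N m; "tool_pos": TCP position; "tool_rot": TCP orientation; "contact_force": force on the tool from outside, world axes, zero at the start; "torque": the same for the moment, N m; "opening": finger opening in m; "grip_force": force on a finger pad.
Only numpy, scipy, OpenCV 4.12 (cv2) and the standard library are available. Lean on these libraries where they do the work, as an engineer would, in place of code of your own. Each camera call takes 0.05 s, during which the arm holds its last target. There are 200 camera calls.

## Working session

There is one attempt and no reset: what is moved stays moved. The work goes in short steps, Python scripts to look and compute and a tool call to move; the robot and the scene stay as the last step left them, time stands still between calls to the robot, and variables do not carry over. Pictures are saved under pics/ and viewed, at most 10 in all, crops included, and the job is handed in when it is done.

```bash
ls; mkdir -p pics
```

Run:
```python
from cell import robot, camrig, order, telemetry
import cv2,numpy as np
s=telemetry.observe();print(s['time'],s['tool_pos'],s['tool_rot'],s['opening'])
for n in("scene","side","wrist"):
    c=camrig.read_camera(n);cv2.imwrite(f'pics/{n}0.png',c['image'][:,:,::-1]);print(n,c['fx'],c['cx'],c['cy'],np.round(c['pose'],3).tolist())
```

```text
cell.py
pics
0.0 [ 0.13233922 -0.50789566  0.40403443] [-3.13999744e+00 -2.38644071e-04  2.54800149e-01] 0.09202895165075987
scene 440.68482396289414 321.18213514737454 199.68743066847074 [[-0.662, 0.644, -0.383, 1.021], [0.749, 0.558, -0.356, 0.403], [-0.015, -0.523, -0.852, 1.067], [0.0, 0.0, 0.0, 1.0]]
side 473.8631928328467 317.6669493352245 194.75714925698293 [[0.999, -0.019, 0.044, 0.537], [-0.044, -0.72, 0.693, -0.85], [0.018, -0.694, -0.72, 0.944], [0.0, 0.0, 0.0, 1.0]]
wrist 295.1835096991717 320.4140581160393 201.6198739066409 [[0.252, -0.935, -0.248, 0.199], [-0.968, -0.244, -0.063, -0.491], [-0.001, 0.255, -0.967, 0.385], [0.0, 0.0, 0.0, 1.0]]
```

View pics/scene0.png

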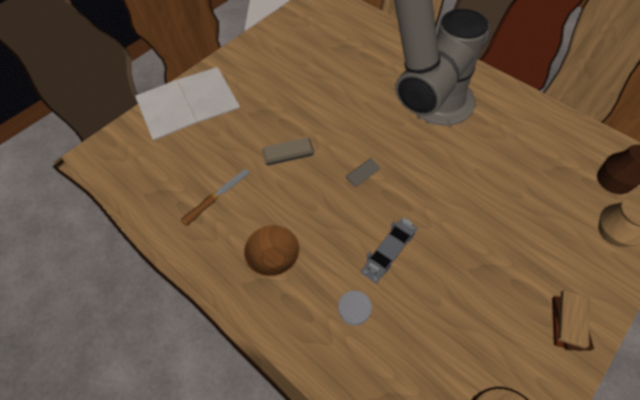

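View pics/side0.png

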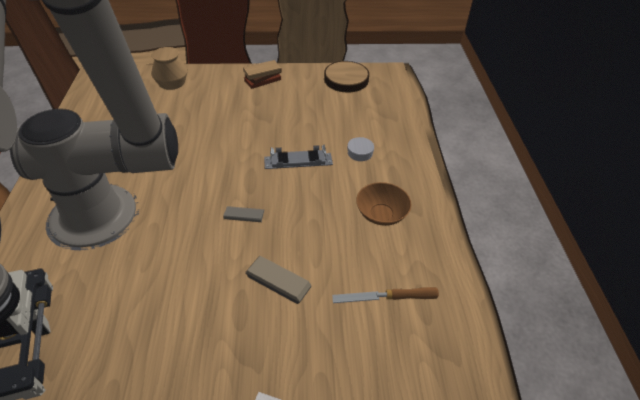

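Scene view: stone at (288,151), slip (363,172), holder (390,250), tin (355,307), bowl (272,250) and chisel (215,197). In the side view the stone is at (278,279) and the holder at (298,158). I'll triangulate these.

Create h.py:
```python
import numpy as np,cv2
from cell import robot, camrig, order, telemetry
def ray(c,uv):
    P=c['pose'];d=P[:3,:3]@[(uv[0]-c['cx'])/c['fx'],(uv[1]-c['cy'])/c['fy'],1];return P[:3,3],d/np.linalg.norm(d)
def plane(c,uv,z):
    o,d=ray(c,uv);return o+d*(z-o[2])/d[2]
def tri(*obs):
    A=0;b=0
    for c,uv in obs:
        o,d=ray(c,uv);M=np.eye(3)-np.outer(d,d);A=A+M;b=b+M@o
    p=np.linalg.solve(A,b)
    return p,[round(float(np.linalg.norm(np.cross(p-ray(c,u)[0],ray(c,u)[1]))),4) for c,u in obs]
def snap(n,f=None):
    c=camrig.read_camera(n)
    if f: cv2.imwrite('pics/'+f,c['image'][:,:,::-1])
    return c
```

Run:
```python
from h import *
a=snap('scene');b=snap('side')
np.set_printoptions(precision=4,suppress=True)
for n,u,v in [('stone',(288,151),(278,279)),('slip',(363,172),(244,214)),('holder',(390,250),(298,158)),('tin',(355,307),(360,148)),('bowl',(272,250),(384,205)),('chis',(215,197),(387,295))]:
    print(n,*tri((a,u),(b,v)))
# stone ends/ holder ends rough
for u in [(250,262),(307,295)]: print('stone end',plane(b,u,.02))
for u in [(265,163),(331,162)]: print('holder end',plane(b,u,.0))
for n,c,roi in (('scene',a,(240,120,340,180)),('side',b,(230,240,330,315))):
    x0,y0,x1,y1=roi;im=c['image'][y0:y1,x0:x1];hsv=cv2.cvtColor(im,cv2.COLOR_RGB2HSV)
    print(n,hsv[2,2],hsv[(y1-y0)//2,(x1-x0)//2])
```

```text
stone [ 0.4878 -0.2247  0.0173] [0.0022, 0.0022]
slip [ 0.3949 -0.0108  0.0066] [0.0024, 0.0024]
holder [0.5431 0.2005 0.0109] [0.0005, 0.0005]
tin [0.7271 0.2292 0.0225] [0.0017, 0.0017]
bowl [ 0.7591 -0.0215  0.0424] [0.0041, 0.0041]
chis [ 0.7371 -0.2722  0.0105] [0.001, 0.001]
stone end [ 0.4229 -0.1776  0.02  ]
stone end [ 0.5556 -0.2725  0.02  ]
holder end [ 0.4451  0.1933 -0.    ]
holder end [0.6403 0.1929 0.    ]
scene [ 16 127 129] [ 18  66 109]
side [ 16 106 163] [ 18  53 131]
```

Emit:
run_rows(
  ticks=[
    [[0.0378,-0.0167,0,0,0,0],[0.0378,-0.0167,0,0,0,0],[0.0378,-0.0167,0,0,0,0],[0.0378,-0.0167,0,0,0,0],[0.0378,-0.0167,0,0,0,0],[0.0378,-0.0167,0,0,0,0],[0.0378,-0.0167,0,0,0,0],[0.0378,-0.0167,0,0,0,0]],
  ],
  jaw=0.092,
)

```text
time: 0.92
tool_pos: [0.3925, -0.3009, 0.4048]
tool_rot: [3.141, -0.0, 0.255]
contact_force: [0.7, -1.3, -1.0]
opening: 0.0919
grip_force: 0.0
```

Emit:
run_rows(
  ticks=[
    [[0.0378,-0.0167,0,0,0,0],[0.0378,-0.0167,0,0,0,0],[0.0378,-0.0167,0,0,0,0]],
  ],
)

```text
time: 1.17
tool_pos: [0.4897, -0.2238, 0.4048]
tool_rot: [3.141, -0.0, 0.255]
contact_force: [1.2, -1.0, -0.3]
opening: 0.0918
grip_force: 0.0
```

Emit:
run_rows(
  ticks=[
    [[0,0,0.01,0,0,0.125],[0,0,0.01,0,0,0.125],[0,0,0.01,0,0,0.125],[0,0,0.01,0,0,0.125],[0,0,0.01,0,0,0.125],[0,0,0.01,0,0,0.125],[0,0,0.01,0,0,0.125],[0,0,0,0,0,0]],
  ],
)

```text
time: 1.83
tool_pos: [0.488, -0.2252, 0.3327]
tool_rot: [3.141, 0.004, -0.625]
contact_force: [-0.7, 0.1, 0.1]
opening: 0.0919
grip_force: 0.0
```

Run:
```python
from h import *
s=telemetry.observe();print(s['tool_pos'],s['tool_rot'],s['qpos'])
c=snap('wrist','w1.png')
```

```text
[ 0.48797136 -0.22522398  0.33274283] [ 3.14128888  0.00385118 -0.62471561] [-5.75027668e-01  4.33359608e-01  1.59523171e+00 -1.24750304e-04
  1.11686285e+00  1.62053861e+00]
```

View pics/w1.png

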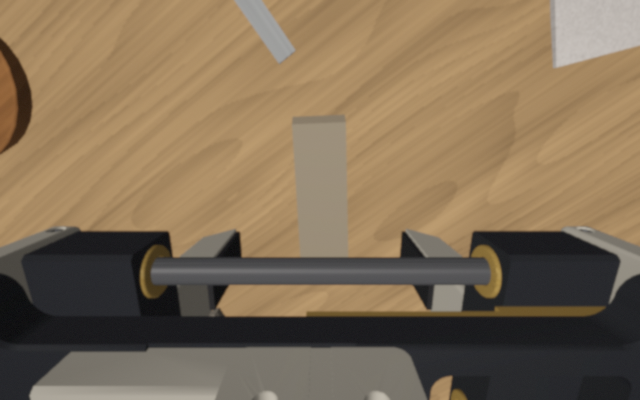

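The wrist view shows the far half of the stone: far top corners near (293,123) and (346,123), sides nearly vertical. The bar hides the rest, so I'll back off along −x to see the whole stone from a second place.

Create st.py:
```python
from h import *
def quad(c,roi,smax=95):
    x0,y0,x1,y1=roi;im=c['image'][y0:y1,x0:x1]
    h=cv2.cvtColor(cv2.GaussianBlur(im,(3,3),0),cv2.COLOR_RGB2HSV)
    m=((h[...,1]<smax)&(h[...,2]>60)).astype(np.uint8)
    m=cv2.morphologyEx(m,cv2.MORPH_OPEN,np.ones((5,5),np.uint8))
    k=max(cv2.findContours(m,cv2.RETR_EXTERNAL,cv2.CHAIN_APPROX_NONE)[0],key=cv2.contourArea)
    return k[:,0]+[x0,y0],cv2.boxPoints(cv2.minAreaRect(k))+[x0,y0]
```

Run:
```python
from st import *
c=snap('wrist');im=c['image']
h=cv2.cvtColor(im,cv2.COLOR_RGB2HSV)
print([h[160,x].tolist() for x in range(284,358,4)]);print([h[y,320].tolist() for y in range(104,136,3)])
for z in (0,.03): print([plane(c,u,z).round(4).tolist() for u in [(293,123),(346,123)]])
import pickle;pickle.dump({k:c[k] for k in c},open('w1.pkl','wb'))
```

```text
[[17, 105, 178], [17, 104, 181], [17, 103, 175], [19, 54, 156], [19, 53, 155], [19, 54, 155], [19, 54, 156], [18, 54, 156], [19, 53, 155], [18, 54, 156], [19, 53, 155], [18, 54, 156], [19, 54, 155], [19, 56, 156], [19, 54, 155], [19, 56, 156], [17, 102, 175], [17, 106, 166], [17, 105, 167]]
[[17, 108, 173], [17, 104, 174], [17, 106, 173], [18, 106, 174], [17, 87, 159], [18, 59, 135], [18, 59, 135], [19, 54, 155], [19, 52, 156], [19, 53, 155], [18, 54, 155]]
[[0.5602, -0.2426, 0.0], [0.5286, -0.2871, 0.0]]
[[0.5586, -0.2448, 0.03], [0.53, -0.2851, 0.03]]
```

Emit:
run_rows(
  ticks=[
    [[-0.03,0,0,0,0,0],[-0.04,0,0,0,0,0],[-0.02,0,0,0,0,0],[0,0,0,0,0,0],[0,0,0,0,0,0]],
  ],
)

```text
time: 2.35
tool_pos: [0.4151, -0.173, 0.3359]
tool_rot: [-3.142, -0.003, -0.617]
contact_force: [0.3, 0.0, 0.3]
opening: 0.0915
grip_force: 0.0
```

Run:
```python
from st import *
import pickle
c=snap('wrist','w2.png');pickle.dump({k:c[k] for k in c},open('w2.pkl','wb'))
```

```text
(no output)
```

View pics/w2.png

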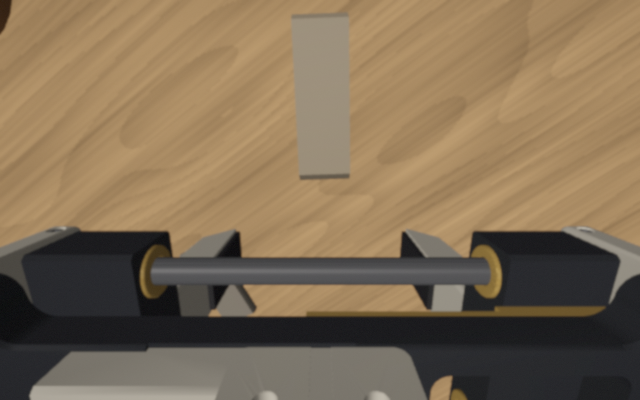

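The whole stone is in view: top-face corners near (292,16), (348,14), (349,175) and (300,178).

Run:
```python
from h import *
import pickle
np.set_printoptions(precision=4,suppress=True)
w1,w2=[pickle.load(open(f,'rb')) for f in('w1.pkl','w2.pkl')]
def top(c,roi):
    x0,y0,x1,y1=roi;h=cv2.cvtColor(c['image'][y0:y1,x0:x1],cv2.COLOR_RGB2HSV)
    m=((h[...,1]<78)&(h[...,2]>145)).astype(np.uint8)
    k=max(cv2.findContours(m,cv2.RETR_EXTERNAL,cv2.CHAIN_APPROX_NONE)[0],key=cv2.contourArea)[:,0]+[x0,y0]
    f=lambda a,i:np.polyfit(a[:,1-i],a[:,i],1)   # i=0: x(y); i=1: y(x)
    yt,yb=k[:,1].min(),k[:,1].max();mid=k[:,0].mean()
    r=k[(k[:,1]>yt+8)&(k[:,1]<yb-8)];L=f(r[r[:,0]<mid]-[.5,0],0);R=f(r[r[:,0]>mid]+[.5,0],0)
    q=k[abs(k[:,0]-mid)<18]
    def X(s,e):
        x=(s[0]*e[1]+s[1])/(1-s[0]*e[0]);return np.array([x,e[0]*x+e[1]])
    T=f(q[q[:,1]<(yt+20)]-[0,.5],1);B=f(q[q[:,1]>yb-20]+[0,.5],1)
    return [X(L,T),X(R,T),X(R,B),X(L,B)]
q2=top(w2,(260,2,390,205));q1=top(w1,(260,90,390,225))
print(np.array(q2),np.array(q1[:2]))
for i in(0,1): print('tri',*tri((w1,q1[i]),(w2,q2[i])))
P=np.array([plane(w2,u,.03) for u in q2]);print(P)
print('sides',[np.linalg.norm(P[i]-P[(i+1)%4]) for i in range(4)],'ctr',P.mean(0))
d=P[0]+P[1]-P[2]-P[3];print('yaw',np.arctan2(d[1],d[0]))
P1=np.array([plane(w1,u,.03) for u in q1[:2]]);d=P[0]-P[3]+P[1]-P[2]
print('w1 end mid',P1.mean(0),'w2 end mid',(P[0]+P[1])/2)
```

```text
[[290.6394  18.2151]
 [348.201   16.415 ]
 [349.8466 172.0481]
 [298.66   174.0178]] [[292.1955 124.3333]
 [345.9326 122.6458]]
tri [ 0.558  -0.2436  0.0309] [0.0, 0.0]
tri [ 0.5305 -0.285   0.0306] [0.0002, 0.0002]
[[ 0.5583 -0.2437  0.03  ]
 [ 0.5307 -0.285   0.03  ]
 [ 0.4175 -0.2107  0.03  ]
 [ 0.4449 -0.1687  0.03  ]]
sides [np.float64(0.049742490494003096), np.float64(0.13540577377883597), np.float64(0.05020534966361307), np.float64(0.1359698940044421)] ctr [ 0.4879 -0.227   0.03  ]
yaw -0.5827996613637523
w1 end mid [ 0.5442 -0.2643  0.03  ] w2 end mid [ 0.5445 -0.2644  0.03  ]
```

Stone measured: top at z≈0.0307, sides 136 × 50 mm, centre (0.4879, −0.2270), yaw −0.583. All match the text. Next I'll look at the holder with an empty hand before grasping.

Emit:
run_rows(
  ticks=[
    [[-0.0185,-0.0327,0,0,0,0],[-0.0185,-0.0327,0,0,0,0],[-0.0185,-0.0327,0,0,0,0],[-0.0185,-0.0327,0,0,0,0],[-0.0185,-0.0327,0,0,0,0],[-0.0185,-0.0327,0,0,0,0],[-0.0185,-0.0327,0,0,0,0],[-0.0185,-0.0327,0,0,0,0]],
  ],
  lines="1,2",
)

```text
time: 3.07
tool_pos: [0.448, 0.1276, 0.3352]
```

Emit:
run_rows(
  ticks=[
    [[-0.0185,-0.0327,0,0,0,0],[-0.0185,-0.0327,0,0,0,0],[0,0,0,0,0,-0.1234],[0,0,0,0,0,-0.1234],[0,0,0,0,0,-0.1234],[0,0,0,0,0,-0.1234],[0,0,0,0,0,-0.1234],[0,0,0,0,0,0]],
  ],
)

```text
time: 3.73
tool_pos: [0.4559, 0.2007, 0.3349]
tool_rot: [-3.141, -0.001, 0.003]
contact_force: [-0.3, 0.1, -0.1]
opening: 0.0918
grip_force: 0.0
```

Run:
```python
from h import *
import pickle
c=snap('wrist');pickle.dump({k:c[k] for k in c},open('v1.pkl','wb'))
cv2.imwrite('pics/v1.png',cv2.resize(c['image'][0:230,200:440,::-1],None,fx=2.5,fy=2.5,interpolation=cv2.INTER_CUBIC))
```

Emit:
run_rows(
  ticks=[
    [[-0.03,0,0,0,0,0],[-0.02,0,0,0,0,0],[0,0,0,0,0,0],[0,0,0,0,0,0]],
  ],
)

```text
time: 4.12
tool_pos: [0.4048, 0.2008, 0.3351]
tool_rot: [-3.141, -0.001, -0.005]
contact_force: [0.4, 0.5, -0.1]
opening: 0.0918
grip_force: 0.0
```

Run:
```python
from h import *
import pickle
c=snap('wrist');pickle.dump({k:c[k] for k in c},open('v2.pkl','wb'))
cv2.imwrite('pics/v2.png',cv2.resize(c['image'][0:230,200:440,::-1],None,fx=2.5,fy=2.5,interpolation=cv2.INTER_CUBIC))
```

```text
(no output)
```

View pics/v1.png

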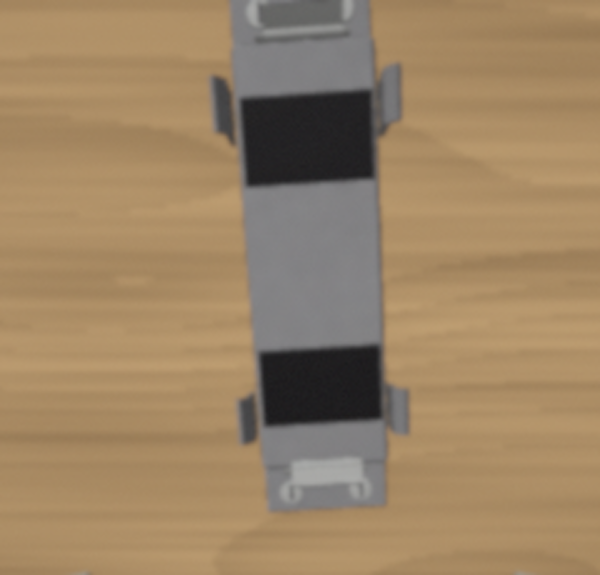

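View pics/v2.png

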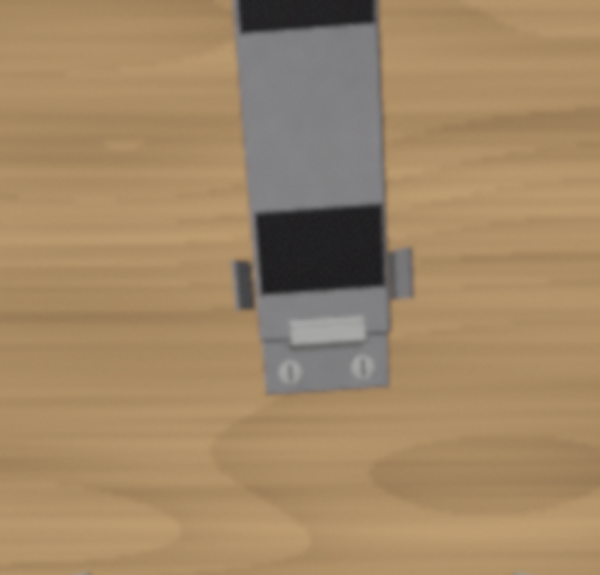

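The holder shows two black strips. In the v1 crop (2.5x from offset 200,0) they are at about (245..372, 92..185) and (262..382, 348..425). The near strip is also fully visible in v2, at about (257..385, 207..293). I'll use the strip corners for centre, yaw and height.

Run:
```python
from h import *
import pickle
np.set_printoptions(precision=4,suppress=True)
v1,v2=[pickle.load(open(f,'rb')) for f in('v1.pkl','v2.pkl')]
def strips(c):
    g=c['image'][0:200,270:380].max(2);g=cv2.resize(g,None,fx=8,fy=8,interpolation=cv2.INTER_LINEAR)
    m=(g<82).astype(np.uint8);out=[]
    for k in cv2.findContours(m,cv2.RETR_EXTERNAL,cv2.CHAIN_APPROX_NONE)[0]:
        if cv2.contourArea(k)>64*400:
            a=cv2.approxPolyDP(cv2.convexHull(k),25,True)[:,0].astype(float)
            a=(a+.5)/8-.5+[270,0]
            o=np.argsort(np.arctan2(*(a-a.mean(0)).T[::-1]));out.append(a[o])
    return sorted(out,key=lambda a:a[:,1].mean())
s1,s2=strips(v1),strips(v2)
print([len(a) for a in s1],[len(a) for a in s2]);print(s1,s2[-1])
near1,near2=s1[-1],s2[-1]
for a,b in zip(near1,near2):print('tri',*tri((v1,a),(v2,b)))
Q=[np.array([plane(v1,u,.02) for u in s]) for s in s1]
for q in Q:print(q.mean(0),[np.linalg.norm(q[i]-q[(i+1)%4]).round(4) for i in range(4)])
print('near from v2',np.mean([plane(v2,u,.02) for u in near2],0))
d=Q[0].mean(0)-Q[1].mean(0);print('ctr',(Q[0].mean(0)+Q[1].mean(0))/2,'yaw',np.arctan2(d[1],d[0]),np.linalg.norm(d))
# near and far plate ends z=.004 check (near in v1 crop px)
print('near end mid',plane(v1,(200+327/2.5,507/2.5),.004))
# clip inward edges (nose z=.044): near clip top edge, far clip bottom edge in v1
print('noses',plane(v1,(200+327/2.5,460/2.5),.05),plane(v1,(200+315/2.5,38/2.5),.044))
```

```text
[4, 4] [4, 4]
[array([[296.3125,  39.4375],
       [348.1875,  36.0625],
       [348.8125,  70.5625],
       [298.4375,  73.3125]]), array([[304.0625, 140.6875],
       [351.1875, 138.1875],
       [352.0625, 166.8125],
       [305.6875, 169.3125]])] [[302.8125  85.0625]
 [352.0625  81.9375]
 [353.3125 113.4375]
 [304.4375 116.5625]]
tri [0.5086 0.2162 0.0213] [0.0001, 0.0001]
tri [0.5111 0.1701 0.0211] [0.0001, 0.0001]
tri [0.483  0.1683 0.0202] [0.0001, 0.0001]
tri [0.4803 0.2151 0.0203] [0.0001, 0.0001]
[0.5856 0.1982 0.02  ] [np.float64(0.047), np.float64(0.0289), np.float64(0.0468), np.float64(0.0285)]
[0.4957 0.1924 0.02  ] [np.float64(0.0463), np.float64(0.0282), np.float64(0.0467), np.float64(0.0283)]
near from v2 [0.4958 0.1923 0.02  ]
ctr [0.5406 0.1953 0.02  ] yaw 0.06371409757665669 0.09003514648806328
near end mid [0.4411 0.1887 0.004 ]
noses [0.4713 0.1906 0.05  ] [0.6104 0.196  0.044 ]
```

Holder seat: centre (0.5406, 0.1953), z≈0.0207, yaw 0.064. The near end of the sole plate is 99.8 mm from the centre and the noses also agree with the text. Now back to the stone.

Emit:
run_rows(
  ticks=[
    [[0.00775,0.03885,0,0,0,0],[0.00775,0.03885,0,0,0,0],[0.00775,0.03885,0,0,0,0],[0.00775,0.03885,0,0,0,0],[0.00775,0.03885,0,0,0,0],[0.00775,0.03885,0,0,0,0],[0.00775,0.03885,0,0,0,0],[0.00775,0.03885,0,0,0,0]],
  ],
  lines="1,2",
)

```text
time: 4.83
tool_pos: [0.4667, -0.1133, 0.335]
```

Emit:
run_rows(
  ticks=[
    [[0.00775,0.03885,0,0,0,0],[0.00775,0.03885,0,0,0,0],[0.00775,0.03885,0,0,0,0],[0,0,0,0,0,0.1156],[0,0,0,0,0,0.1156],[0,0,0,0,0,0.1156],[0,0,0,0,0,0.1156],[0,0,0,0,0,0.1156]],
  ],
  lines="1,2",
)

```text
time: 5.5
tool_pos: [0.4893, -0.2283, 0.3346]
```

Emit:
run_rows(
  ticks=[
    [[0,0,0.035,0,0,0],[0,0,0.035,0,0,0],[0,0,0.03,0,0,0],[0,0,0,0,0,0],[0,0,0,0,0,0]],
  ],
)

```text
time: 5.92
tool_pos: [0.4889, -0.2276, 0.2338]
tool_rot: [3.141, 0.003, -0.583]
contact_force: [-0.7, 1.0, 0.5]
opening: 0.0915
grip_force: 0.0
```

```bash
python3 -c "
from h import *
s=telemetry.observe();p=s['tool_pos'];y=s['tool_rot'][2];print(p,y)
d=np.array([.4879,-.2270])-p[:2];print(d@[np.cos(y),np.sin(y)],d@[np.sin(y),-np.cos(y)],'rz',y+.583)"
```

```text
[ 0.48893172 -0.22764624  0.23379022] -0.5825776437504746
-0.0012170840463247555 2.7985104581927872e-05 rz 0.00042235624952535744
```

Emit:
run_rows(
  ticks=[
    [[-0.0012,0,0.03,0,0,0],[0,0,0.015,0,0,0],[0,0,0.007,0,0,0],[0,0,0,0,0,0],[0,0,0,0,0,0]],
  ],
)

```text
time: 6.33
tool_pos: [0.4884, -0.227, 0.1843]
tool_rot: [3.142, -0.003, -0.582]
contact_force: [0.4, -0.2, 0.9]
opening: 0.0914
grip_force: 0.0
```

Emit:
run_rows(
  ticks=[
    [[0,0,0,0,0,0],[0,0,0,0,0,0],[0,0,0,0,0,0],[0,0,0,0,0,0],[0,0,0,0,0,0],[0,0,0,0,0,0],[0,0,0,0,0,0],[0,0,0,0,0,0]],
  ],
  jaw=0.03,
  squeeze=45,
)

```text
time: 7.0
tool_pos: [0.4876, -0.2264, 0.1828]
tool_rot: [3.142, -0.0, -0.581]
contact_force: [0.5, 0.8, 0.3]
opening: 0.0499
grip_force: 45.0
```

Emit:
run_rows(
  ticks=[
    [[0,0,0,0,0,0],[0,0,0,0,0,0],[0,0,0,0,0,0],[0,0,0,0,0,0]],
  ],
)

```text
time: 7.33
tool_pos: [0.4876, -0.2264, 0.1828]
tool_rot: [3.142, -0.0, -0.581]
contact_force: [-0.5, 0.4, 1.3]
opening: 0.0492
grip_force: 45.0
```

Emit:
run_rows(
  ticks=[
    [[0,0,-0.01,0,0,0],[0,0,-0.02,0,0,0],[0,0,-0.02,0,0,0],[0,0,-0.02,0,0,0],[0,0,-0.02,0,0,0],[0,0,0,0,0,0],[0,0,0,0,0,0]],
  ],
)

```text
time: 7.92
tool_pos: [0.4875, -0.2263, 0.2732]
tool_rot: [3.141, -0.002, -0.581]
contact_force: [0.0, 0.8, -4.6]
opening: 0.0498
grip_force: 45.0
```

Emit:
run_rows(
  ticks=[
    [[-0.0156,-0.0318,0,0,0,0],[-0.0156,-0.0318,0,0,0,0],[-0.0156,-0.0318,0,0,0,0],[-0.0156,-0.0318,0,0,0,0],[-0.0156,-0.0318,0,0,0,0],[-0.0156,-0.0318,0,0,0,0],[-0.0156,-0.0318,0,0,0,0],[-0.0156,-0.0318,0,0,0,0]],
  ],
  lines="1,2",
)

```text
time: 8.58
tool_pos: [0.5222, 0.0565, 0.2708]
```

Emit:
run_rows(
  ticks=[
    [[-0.0156,-0.0318,0,0,0,0],[-0.0156,-0.0318,0,0,0,0],[-0.0156,-0.0318,0,0,0,0],[-0.0156,-0.0318,0,0,0,0],[0,0,0,0,0,-0.1075],[0,0,0,0,0,-0.1075],[0,0,0,0,0,-0.1075],[0,0,0,0,0,-0.1075]],
  ],
  lines="1,2",
)

```text
time: 9.25
tool_pos: [0.5399, 0.1957, 0.2702]
```

Emit:
run_rows(
  ticks=[
    [[0,0,0,0,0,-0.1075],[0,0,0,0,0,-0.1075],[0,0,0,0,0,0],[0,0,0,0,0,0],[0,0,0,0,0,0]],
  ],
)

```text
time: 9.67
tool_pos: [0.5404, 0.1953, 0.2716]
tool_rot: [3.141, 0.002, 0.061]
contact_force: [0.3, 0.6, -5.0]
opening: 0.05
grip_force: 45.0
```

```bash
python3 -c "
from h import *
s=telemetry.observe();p=s['tool_pos'];y=s['tool_rot'][2];print(p,s['tool_rot'])
d=np.array([.5406,.1953])-p[:2];print(d@[np.cos(y),np.sin(y)],d@[np.sin(y),-np.cos(y)],'rz',y-.0637)
a=snap('scene');b=snap('side');w=snap('wrist')
I=lambda c,x,y,f:cv2.resize(c['image'][y:y+100,x:x+133,::-1],None,fx=3,fy=3,interpolation=cv2.INTER_CUBIC)
cv2.imwrite('pics/h1.png',np.vstack([np.hstack([I(a,325,185,3),I(b,235,90,3)]),w['image'][0:266,0:640,::-1][:, :, :].copy()[:266,:,:] if 0 else np.hstack([cv2.resize(w['image'][:,:,::-1],(480,300)),np.zeros((300,318,3),np.uint8)])]))"
```

```text
[0.54035212 0.19525561 0.27155451] [3.14118632e+00 2.03093516e-03 6.05868703e-02]
0.000250107855598673 -2.9296172963644497e-05 rz -0.003113129662820985
```

View pics/h1.png

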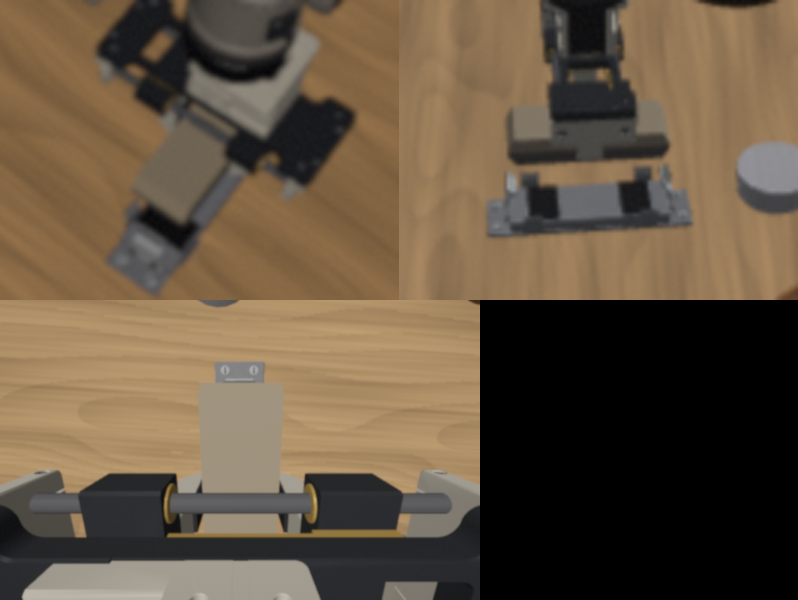

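The stone is held squarely above the holder. In the side crop the stone's lower edge runs (514,160)→(663,156), so I'll check its tilt and its place along x numerically before inserting.

Run:
```python
from h import *
np.set_printoptions(precision=4,suppress=True)
s=telemetry.observe();p=s['tool_pos'];y=s['tool_rot'][2]
X=np.array([np.cos(y),np.sin(y),0]);N=np.array([-np.sin(y),np.cos(y),0])
b=snap('side');w=snap('wrist')
g=cv2.cvtColor(b['image'],cv2.COLOR_RGB2GRAY).astype(float)
pts=[]
for u in list(range(278,290))+list(range(308,319)):
    col=g[136:150,u];d=np.diff(col);i=int(np.argmax(d))   # dark stone -> bright wood
    if 0<i<len(d)-1:
        den=d[i-1]-2*d[i]+d[i+1];off=0.5*(d[i-1]-d[i+1])/den if den else 0
        pts.append((u,136+i+.5+off))
P=[]
for uv in pts:
    o,d=ray(b,uv);q0=np.array([p[0],p[1],0])-.025*N;t=(q0-o)@N/(d@N);q=o+t*d;P.append(((q-q0)@X,q[2]))
P=np.array(P);print(P.T);f=np.polyfit(P[:,0],P[:,1],1);print('slope,z',f,'res',np.std(P[:,1]-np.polyval(f,P[:,0])))
h=cv2.cvtColor(w['image'],cv2.COLOR_RGB2HSV)
m=(h[90:200,240:400,1]<78)&(h[90:200,240:400,2]>130)
r=[]
for x in range(285,360,5):
    c=np.where(h[90:200,x,1]<78)[0];v=h[90:160,x,2]
    r.append((x,[int(a) for a in v[12:30]]))
print(r[3],r[8])
for x in(300,320,340): print(x,h[100:125,x,1])
```

```text
[[-0.0546 -0.0518 -0.049  -0.0463 -0.0435 -0.0407 -0.0379 -0.0351 -0.0324
  -0.0296 -0.0268 -0.024   0.029   0.0318  0.0346  0.0374  0.0402  0.043
   0.0458  0.0486  0.0515  0.0543  0.0571]
 [ 0.0926  0.0933  0.0932  0.0931  0.0928  0.0926  0.0926  0.0937  0.0936
   0.0934  0.0933  0.0935  0.0934  0.0932  0.093   0.0928  0.0927  0.0926
   0.0926  0.0925  0.0923  0.093   0.0932]]
slope,z [-0.003  0.093] res 0.00036270046881912245
(300, [133, 133, 135, 139, 142, 136, 121, 121, 141, 155, 160, 161, 161, 161, 161, 161, 161, 161]) (325, [132, 134, 142, 159, 166, 158, 132, 122, 141, 155, 160, 161, 161, 161, 161, 161, 160, 161])
300 [ 2  2  2  2  4  2  2  0  4 23 42 51 53 54 54 55 54 54 54 55 54 54 55 54
 54]
320 [ 4  2  2  4  0  2  3  2  6 23 42 50 53 54 54 54 55 54 52 53 55 52 54 54
 52]
340 [ 0  2  4  2  2  4  4  4  4 16 41 49 54 54 54 54 54 53 53 54 54 54 54 54
 54]
```

The stone is level (slope −0.003). Next, its position along x from the far top edge at row ≈109.5.

Run:
```python
from h import *
s=telemetry.observe();p=s['tool_pos'];y=s['tool_rot'][2];w=snap('wrist')
X=np.array([np.cos(y),np.sin(y)])
for r in(108.5,109.5,110.5):
    for z in (.1175,.1195): print(r,z,(plane(w,(320,r),z)[:2]-p[:2])@X)
```

```text
108.5 0.1175 0.07485405555202326
108.5 0.1195 0.07476011615046897
109.5 0.1175 0.07443388272663114
109.5 0.1195 0.07434612423277374
110.5 0.1175 0.07401301356645296
110.5 0.1195 0.07393144622365143
```

Emit:
run_rows(
  ticks=[
    [[0,0,0.015,0,0,-0.003],[0,0,0.015,0,0,0],[0,0,0.008,0,0,0],[0,0,0,0,0,0],[0,0,0,0,0,0]],
  ],
)

```text
time: 10.38
tool_pos: [0.5406, 0.1953, 0.2346]
tool_rot: [3.141, 0.001, 0.067]
contact_force: [0.1, -0.1, -3.5]
opening: 0.0498
grip_force: 45.0
```

Run:
```python
from h import *
s=telemetry.observe();p=s['tool_pos'];y=s['tool_rot'][2];w=snap('wrist')
X=np.array([np.cos(y),np.sin(y)])
print(w['pose'][:3,3],(w['pose'][:2,3]-p[:2])@X)
h=cv2.cvtColor(w['image'],cv2.COLOR_RGB2HSV)
for x in(300,320,340):print([tuple(int(v) for v in h[r,x,1:]) for r in range(102,135)])
```

```text
[0.60899731 0.19916855 0.215396  ] 0.06845416356280574
[(3, 167), (5, 160), (4, 134), (2, 109), (2, 105), (5, 108), (5, 109), (23, 122), (43, 142), (51, 155), (54, 160), (55, 162), (54, 161), (54, 161), (54, 161), (54, 161), (54, 161), (54, 162), (54, 161), (54, 161), (54, 162), (54, 162), (54, 162), (54, 161), (52, 161), (53, 160), (54, 161), (54, 161), (52, 161), (53, 160), (53, 160), (52, 161), (53, 160)]
[(2, 164), (3, 159), (6, 134), (2, 108), (5, 106), (2, 108), (7, 110), (23, 122), (41, 142), (51, 156), (53, 160), (53, 160), (54, 161), (54, 161), (52, 161), (55, 161), (54, 161), (54, 161), (54, 161), (55, 162), (54, 161), (52, 161), (54, 161), (54, 162), (54, 161), (54, 161), (53, 160), (52, 161), (53, 160), (52, 161), (52, 161), (53, 160), (53, 160)]
[(3, 163), (3, 160), (4, 140), (4, 115), (7, 108), (7, 109), (7, 111), (21, 122), (41, 142), (51, 155), (54, 160), (54, 161), (54, 161), (54, 162), (54, 161), (54, 161), (52, 161), (54, 161), (52, 161), (55, 162), (54, 161), (54, 161), (52, 161), (54, 162), (54, 161), (54, 161), (53, 160), (52, 161), (52, 161), (52, 161), (53, 160), (54, 161), (53, 160)]
```

Run:
```python
from h import *
np.set_printoptions(precision=4,suppress=True)
s=telemetry.observe();p=s['tool_pos'];y=s['tool_rot'][2]
X=np.array([np.cos(y),np.sin(y),0]);N=np.array([-np.sin(y),np.cos(y),0])
b=snap('side');q0=np.array([p[0],p[1],0])-.025*N
def uvof(q):
    P=b['pose'];c=P[:3,:3].T@(q-P[:3,3]);return [b['cx']+b['fx']*c[0]/c[2],b['cy']+b['fy']*c[1]/c[2]]
zb=p[2]-.1828
for x in(-.075,.075):print(x,uvof(q0+x*X+[0,0,zb+.015]))
cv2.imwrite('pics/h2.png',cv2.resize(b['image'][110:185,245:345,::-1],None,fx=8,fy=8,interpolation=cv2.INTER_CUBIC))
```

```text
-0.075 [np.float64(271.2749555874947), np.float64(151.73644760817206)]
0.075 [np.float64(324.26349118501196), np.float64(148.61015205790753)]
```

View pics/h2.png

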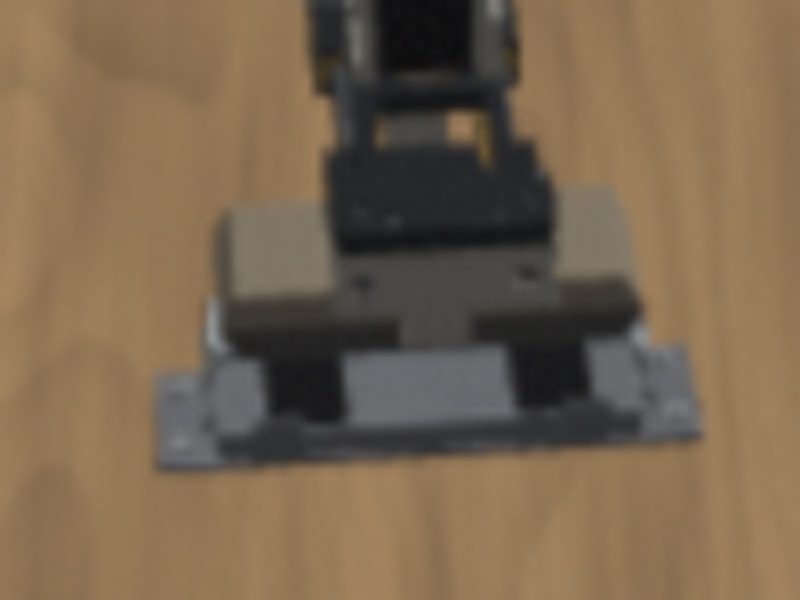

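Run:
```python
from h import *
y=.0637;X=np.array([np.cos(y),np.sin(y),0]);N=np.array([-np.sin(y),np.cos(y),0]);b=snap('side');q0=np.array([.5406,.1953,0])
P=b['pose']
for x in(-.1,.1):
    q=q0+x*X-.026*N;c=P[:3,:3].T@(q-P[:3,3]);print(8*(b['cx']+b['fx']*c[0]/c[2]+.5-245)-.5,8*(b['cy']+b['fy']*c[1]/c[2]+.5-110)-.5)
g=b['image'].astype(int)
# horizontal profiles: stone ends at row 149 (left) /147 (right); plate ends row 165/161
for r,a,e in((146,266,280),(148,266,280),(145,318,332),(147,318,332),(165,259,272),(161,326,338)):
    print(r,a,[tuple(g[r,u,[0,2]]) and (int(g[r,u,0]),int(g[r,u,0]-g[r,u,2])) for u in range(a,e)])
```

```text
153.45546686588705 483.84257858586557
699.3351974967541 450.87919575336264
146 266 [(148, 62), (145, 60), (144, 60), (143, 58), (141, 58), (135, 51), (97, 27), (83, 17), (102, 20), (112, 22), (114, 23), (114, 23), (107, 21), (105, 21)]
148 266 [(148, 63), (145, 59), (145, 60), (142, 58), (124, 42), (133, 8), (99, 9), (72, 12), (64, 11), (62, 11), (63, 12), (62, 11), (62, 12), (62, 11)]
145 318 [(70, 14), (69, 12), (69, 12), (68, 12), (67, 12), (78, 15), (115, 29), (149, 58), (156, 66), (155, 65), (151, 63), (147, 61), (149, 62), (155, 65)]
147 318 [(60, 11), (58, 10), (59, 10), (59, 10), (60, 10), (60, 11), (75, 18), (127, 48), (152, 63), (155, 65), (151, 63), (147, 61), (147, 61), (152, 64)]
165 259 [(149, 62), (147, 61), (149, 62), (147, 61), (142, 57), (120, 34), (107, 2), (115, -4), (124, -5), (114, -4), (107, -6), (103, -6), (94, -4)]
161 326 [(95, -5), (99, -5), (114, -5), (109, -4), (114, -5), (111, -2), (127, 28), (150, 57), (154, 64), (150, 63), (150, 63), (155, 65)]
```

Relative to the holder the stone is within about 0.7 mm along x. Inserting.

Emit:
run_rows(
  ticks=[
    [[0,0,0.004,0,0,0.003],[0,0,0.004,0,0,0],[0,0,0.003,0,0,0],[0,0,0.003,0,0,0],[0,0,0.002,0,0,0],[0,0,0,0,0,0]],
  ],
  squeeze=60,
)

```text
time: 11.03
tool_pos: [0.5415, 0.1956, 0.2205]
tool_rot: [-3.141, -0.004, 0.064]
contact_force: [-1.7, 0.1, 8.5]
opening: 0.0497
grip_force: 60.0
```

Emit:
run_rows(
  ticks=[
    [[0,0,0.002,0,0,0],[0,0,0.002,0,0,0],[0,0,0.002,0,0,0],[0,0,0.002,0,0,0],[0,0,0.002,0,0,0],[0,0,0,0,0,0]],
  ],
)

```text
time: 11.53
tool_pos: [0.5406, 0.1954, 0.2085]
tool_rot: [-3.142, -0.0, 0.064]
contact_force: [-0.3, 0.9, -0.2]
opening: 0.0494
grip_force: 60.0
```

Emit:
run_rows(
  ticks=[
    [[0,0,0.002,0,0,0],[0,0,0.002,0,0,0],[0,0,0.001,0,0,0],[0,0,0,0,0,0]],
  ],
)

```text
time: 11.87
tool_pos: [0.5403, 0.1952, 0.2028]
tool_rot: [3.141, 0.002, 0.064]
contact_force: [0.3, -0.4, -6.2]
opening: 0.0498
grip_force: 60.0
```

Emit:
run_rows(
  ticks=[
    [[0,0,0.002,0,0,0],[0,0,0.001,0,0,0],[0,0,0,0,0,0]],
  ],
)

```text
time: 12.12
tool_pos: [0.5402, 0.1952, 0.2027]
tool_rot: [3.141, 0.001, 0.064]
contact_force: [-8.2, -2.6, 15.5]
opening: 0.0495
grip_force: 60.0
```

The stone stopped at the seat height with force rising, so it's seated. I'll relieve the press, open, rise and look.

Emit:
run_rows(
  ticks=[
    [[0,0,-0.003,0,0,0],[0,0,0,0,0,0],[0,0,0,0,0,0]],
  ],
)

```text
time: 12.37
tool_pos: [0.5406, 0.1953, 0.2032]
tool_rot: [3.141, 0.0, 0.064]
contact_force: [0.1, -0.4, -6.0]
opening: 0.0495
grip_force: 60.0
```

Emit:
run_rows(
  ticks=[
    [[0,0,0,0,0,0],[0,0,0,0,0,0],[0,0,0,0,0,0],[0,0,0,0,0,0],[0,0,0,0,0,0],[0,0,0,0,0,0]],
  ],
  jaw=0.085,
)

```text
time: 12.87
tool_pos: [0.5407, 0.1954, 0.2039]
tool_rot: [3.142, -0.0, 0.064]
contact_force: [0.1, 0.6, -0.5]
opening: 0.0834
grip_force: 0.0
```

Emit:
run_rows(
  ticks=[
    [[0,0,-0.02,0,0,0],[0,0,-0.03,0,0,0],[0,0,-0.03,0,0,0],[0,0,-0.03,0,0,0],[-0.04,0,-0.02,0,0,0],[-0.04,0,0,0,0,0],[0,0,0,0,0,0],[0,0,0,0,0,0]],
  ],
)

```text
time: 13.53
tool_pos: [0.4615, 0.1904, 0.3326]
tool_rot: [3.141, 0.001, 0.065]
contact_force: [-0.0, -0.4, 0.2]
opening: 0.0849
grip_force: 0.0
```

Run:
```python
from h import *
import pickle
w=snap('wrist');b=snap('side');pickle.dump({k:w[k] for k in w},open('f.pkl','wb'))
A=cv2.resize(w['image'][0:220,220:430,::-1],None,fx=2.5,fy=2.5,interpolation=cv2.INTER_CUBIC)
B=cv2.resize(b['image'][130:185,255:345,::-1],(270,165),interpolation=cv2.INTER_CUBIC)
o=np.zeros((550,800,3),np.uint8);o[:,:525]=A;o[:165,528:798]=B;cv2.imwrite('pics/fin.png',o)
```

```text
(no output)
```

View pics/fin.png

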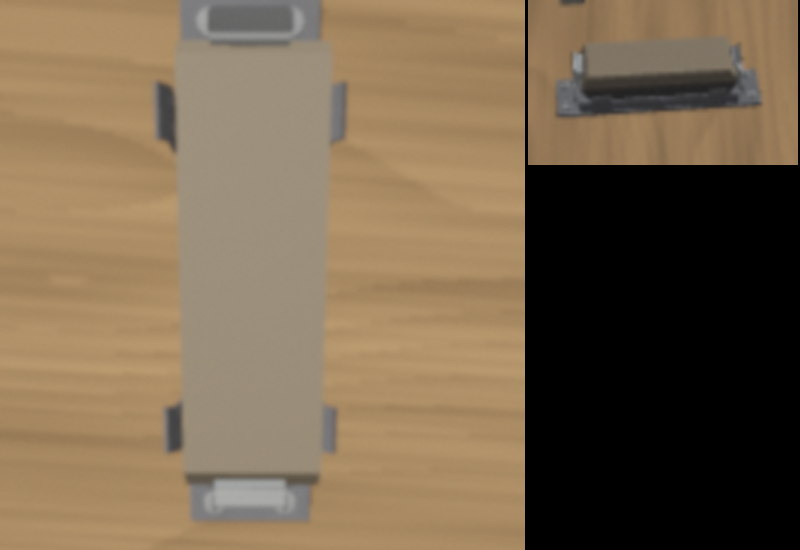

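The stone lies between the tabs. The near end shows the bevel behind the clip (rows 473–482 in the crop), and at the far end the clip sits at row ≈40. I'll measure height, centre and tilt from here plus one more wrist position.

Emit:
run_rows(
  ticks=[
    [[-0.03,0,-0.03,0,0,0],[-0.02,0,-0.02,0,0,0],[0,0,0,0,0,0],[0,0,0,0,0,0]],
  ],
  lines="1,2",
)

```text
time: 13.97
tool_pos: [0.4151, 0.1875, 0.3827]
```

Run:
```python
from h import *
import pickle
np.set_printoptions(precision=4,suppress=True)
f1=pickle.load(open('f.pkl','rb'));f2=snap('wrist')
def top(c):
    h=cv2.cvtColor(c['image'][0:215,270:380],cv2.COLOR_RGB2HSV);m=((h[...,1]<78)&(h[...,1]>30)&(h[...,2]>140)).astype(np.uint8)
    k=max(cv2.findContours(m,cv2.RETR_EXTERNAL,cv2.CHAIN_APPROX_NONE)[0],key=cv2.contourArea)[:,0]+[270,0]
    f=lambda a,i:np.polyfit(a[:,1-i],a[:,i],1)
    yt,yb=k[:,1].min(),k[:,1].max();mid=k[:,0].mean()
    r=k[(k[:,1]>yt+8)&(k[:,1]<yb-8)];L=f(r[r[:,0]<mid]-[.5,0],0);R=f(r[r[:,0]>mid]+[.5,0],0)
    q=k[abs(k[:,0]-mid)<18]
    def X(s,e):
        x=(s[0]*e[1]+s[1])/(1-s[0]*e[0]);return np.array([x,e[0]*x+e[1]])
    T=f(q[q[:,1]<yt+20]-[0,.5],1);B=f(q[q[:,1]>yb-20]+[0,.5],1)
    return np.array([X(L,T),X(R,T),X(R,B),X(L,B)])
a,b=top(f1),top(f2);print(a,b)
for u,v in zip(a,b):print('tri',*tri((f1,u),(f2,v)))
Z=.0637;U=np.array([[np.cos(Z),np.sin(Z)],[-np.sin(Z),np.cos(Z)]])
for c,q in((f1,a),(f2,b)):
    P=np.array([plane(c,u,.05)[:2]-[.5406,.1953] for u in q])@U.T;print(P,P.mean(0))
```

```text
[[295.8574  18.4808]
 [345.83    18.0691]
 [351.7895 188.5   ]
 [289.6627 188.5   ]] [[294.189   -0.5   ]
 [347.6217  -0.5   ]
 [345.3737 135.5   ]
 [296.7941 135.5   ]]
tri [ 0.6817  0.2448 -0.1949] [0.0031, 0.0031]
tri [ 0.6919  0.1616 -0.2085] [0.003, 0.003]
tri [0.4747 0.1636 0.053 ] [0.0015, 0.0015]
tri [0.4713 0.2165 0.0534] [0.0016, 0.0016]
[[ 0.0696  0.019 ]
 [ 0.0699 -0.0206]
 [-0.0682 -0.0292]
 [-0.0683  0.0275]] [ 0.0007 -0.0008]
[[ 0.0557  0.0242]
 [ 0.0557 -0.0256]
 [-0.0681 -0.0262]
 [-0.0681  0.0242]] [-0.0062 -0.0008]
```

Centre is within about 1 mm along and across. The mask was polluted by the tabs, so I'll check height and tilt from the tan/dark edge in the side view.

Run:
```python
from h import *
np.set_printoptions(precision=4,suppress=True)
y=.0637;X=np.array([np.cos(y),np.sin(y),0]);N=np.array([-np.sin(y),np.cos(y),0])
b=snap('side');q0=np.array([.5406,.1953,0])-.025*N-.0008*N
P=b['pose'];uv=lambda q:(lambda c:(b['cx']+b['fx']*c[0]/c[2],b['cy']+b['fy']*c[1]/c[2]))(P[:3,:3].T@(q-P[:3,3]))
g=cv2.cvtColor(b['image'],cv2.COLOR_RGB2GRAY).astype(float);R=[]
for x in np.linspace(-.062,.062,25):
    u,v=uv(q0+x*X+[0,0,.05]);u=round(u);v0=round(v)-6
    d=-np.diff(g[v0:v0+13,u]);i=int(np.argmax(d))
    if 0<i<len(d)-1:
        w=v0+i+.5+.5*(d[i-1]-d[i+1])/(d[i-1]-2*d[i]+d[i+1])
        o,e=ray(b,(u,w));t=(q0-o)@N/(e@N);q=o+t*e;R.append(((q-q0)@X,q[2]))
R=np.array(R);f=np.polyfit(R[:,0],R[:,1],1);print('top edge slope,z',f,'res',np.std(R[:,1]-np.polyval(f,R[:,0])));print(R.T[1])
```

```text
top edge slope,z [-0.0035  0.0534] res 0.00029661519732828643
[0.0537 0.0531 0.0538 0.0538 0.0539 0.0538 0.0534 0.0533 0.0532 0.0529
 0.0534 0.053  0.0536 0.0537 0.0532 0.0538 0.0532 0.0531 0.0529 0.053
 0.0533 0.0527 0.0533 0.0535 0.0534]
```

The stone is level, and its height offset equals the side camera's known bias (+4 mm in the earlier in-hand check), so it is fully home.

```bash
python3 -c "
from cell import robot, camrig, order, telemetry
print(order.hand_in())"
```

```text
the job is handed in; nothing more can be done
None
```

The bench stone is pressed home in the holder, measured level and within about 1 mm of centre; the insertion forces fit both clips snapping over, though I did not measure the clips directly. The job is handed in with the arm clear and no verdict returned.

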